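Fetch the hemmed-in cup to the banding wheel

TASK

The plain cup in the narrow wooden crate is due for painting but is hemmed in by the little tagine and the square caddy: first stand both of those on the flat plywood board, then fetch the cup and stand it upright in the centre of the banding wheel, and only then put the tagine and the caddy back in the crate, each upright exactly where it stood before. All three are fired clay, so set them down rather than dropping them and do not tip them over, and leave the paint bowls and the brush alone.

Things in the scene. Friction and masses are not known exactly. Their poses are not given: they have to be found in the camera images.
- tagine: Loose mini tagine, white clay with lilac bands, lid fixed on, 114 mm tall: round dish 74 mm across to 47 mm height, bell-shaped lid, then a straight round upright knob 20 mm across from 86 to 114 mm, to grip from above. Origin: centre of underside, z up. 0.2 to 0.4 kg. Starts on the crate's floor at one end of the row of three.
- caddy: Loose square tea caddy, white clay with lilac bands, lid fixed on: 66 x 66 mm, flat top at 80 mm, then a straight round upright knob 20 mm across from 80 to 114 mm, to grip from above. Origin: centre of underside, z up, x and y along its sides. 0.2 to 0.4 kg. Starts on the crate's floor at the other end of the row, sides about along (or square to) the crate's.
- cup: Loose plain beige unglazed open cup, straight-sided, no handle, 62 mm outside diameter, 60 mm tall, wall 5 mm. Origin: centre of underside, z up. 0.15 to 0.3 kg. Starts on the crate's floor in the middle of the row, with only about 5 to 20 mm to each neighbour and each long side wall.
- crate: Fixed. Narrow open-topped wooden crate, 286 mm long (its x) by 100 mm wide (its y), 56 mm tall, walls and floor 8 mm thick. Origin: centre of its underside on the table; z up. The three wares stand in a row along its x axis, about 80 mm apart, on the floor 8 mm above the origin.
- board: Fixed. Flat plywood board, 240 mm (its x) by 150 mm (its y), 12 mm thick, empty at the start: the side area, with room for the tagine and the caddy beside each other along its x. Origin: centre of its underside on the table; z up.
- wheel: Fixed. Potter's banding wheel, locked so that it does not turn: a round metal disc 180 mm across with ring grooves, its flat top 70 mm above the origin, on a short column. Origin: centre of its underside on the table, under the disc's centre; z up.
- bowl_a: Bystander, loose: white bowl with an ochre inside, 92 mm across, 42 mm tall, beyond the work. Origin: centre of its underside. Leave alone.
- bowl_b: Bystander, loose: white bowl with a green inside, 92 mm across, 42 mm tall, beyond the work. Origin: centre of its underside. Leave alone.
- brush: Bystander, loose: a brush lying on the table beyond the work. Origin: on its underside. Leave alone.
Things that resemble listed ones, but are neither listed nor needed, are in the scene too. Leave any pink look-alike of the cup alone. What is shaped like the tagine but yellow is not meant.

How it is judged:
On the way, in this order (a step that is already met when the one before it is completed fails the run):
1. the tagine and the caddy both stand released and upright on the board, the cup still in its place (within 15 mm) (x of tagine in the frame of board between -0.12 and 0.12 m and y of tagine in the frame of board between -0.075 and 0.075 m and z of tagine in the frame of board between 0.007 and 0.018 m and linear speed of each of tagine, caddy below 0.03 m/s and angle between each of tagine, caddy's own z axis and vertical below 0.12 rad and contact force between the fingers and tagine below 0.1 N and x of caddy in the frame of board between -0.12 and 0.12 m and y of caddy in the frame of board between -0.075 and 0.075 m and z of caddy in the frame of board between 0.007 and 0.018 m and contact force between the fingers and caddy below 0.1 N and distance of cup from where it was at the start of the episode below 0.015 m), for 0.2 s.
2. the cup stands released and upright in the centre of the wheel (within 12 mm), the tagine and the caddy still on the board (horizontal distance between cup and wheel below 0.012 m and z of cup in the frame of wheel between 0.065 and 0.077 m and linear speed of each of cup, tagine, caddy below 0.03 m/s and angle between each of cup, tagine, caddy's own z axis and vertical below 0.12 rad and contact force between the fingers and cup below 0.1 N and x of tagine in the frame of board between -0.12 and 0.12 m and y of tagine in the frame of board between -0.075 and 0.075 m and z of tagine in the frame of board between 0.007 and 0.018 m and contact force between the fingers and tagine below 0.1 N and x of caddy in the frame of board between -0.12 and 0.12 m and y of caddy in the frame of board between -0.075 and 0.075 m and z of caddy in the frame of board between 0.007 and 0.018 m and contact force between the fingers and caddy below 0.1 N), for 0.2 s.
At the end, for the whole second after the job is handed in: The cup stands on the banding wheel within 12 mm of its centre, the tagine and the caddy stand in the crate each within 15 mm of where it stood at the start, all three upright (within 7 degrees), released and at rest (horizontal distance between cup and wheel below 0.012 m and z of cup in the frame of wheel between 0.065 and 0.077 m and linear speed of each of cup, tagine, caddy below 0.03 m/s and angle between each of cup, tagine, caddy's own z axis and vertical below 0.12 rad and contact force between the fingers and cup below 0.1 N and distance of each of tagine, caddy from where it was at the start of the episode below 0.015 m and contact force between the fingers and tagine below 0.1 N and contact force between the fingers and caddy below 0.1 N); the robot touches nothing.
It fails at once if the tagine, the caddy or the cup is dropped (moves faster than 0.6 m/s out of the fingers, a fall of some 2 cm) ((linear speed of tagine above 0.6 m/s and contact force between the fingers and tagine below 0.05 N) or (linear speed of caddy above 0.6 m/s and contact force between the fingers and caddy below 0.05 N) or (linear speed of cup above 0.6 m/s and contact force between the fingers and cup below 0.05 N)).
It fails at once if the tagine, the caddy or the cup is tipped by more than 34 degrees (angle between any of tagine, caddy, cup's own z axis and vertical above 0.6 rad).
It fails at once if a paint bowl or the brush is moved by more than 25 mm (distance of any of bowl_a, bowl_b, brush from where it was at the start of the episode above 0.025 m).
It also fails if it takes over 138 s, if anything falls off the work surface, if the arm or the gripper's body presses on something with over 40 N, if the wrist force passes 120 N, or if a joint passes its speed limit or range.

ROBOT

A 6-joint arm with a two-finger parallel gripper is mounted at the origin on the work surface. World frame = base frame: x ahead of the robot, y to its left, z up, the work surface at z = 0. Lengths are in m, angles in rad, forces in N, time in s.
With the tool pointing down it reaches from about 0.3 to 0.875 m from the base axis. Payload 6.4 kg.
Tool frame: the origin (TCP) lies on the centre line of the jaws, within the pads' length; the fingertips stand 22 mm ahead of it and the grasp point (between the pads) lies 3 mm ahead of it; z points along the fingers, y is the line along which they close (so a half turn about z gives the same grasp; the last joint's range is limited). The gripper opens to 85 mm and grips with 20 to 120 N. Pads are 22 mm wide; open, the fingers measure 114 mm over their backs; the gripper's body (76 mm by 85 mm) begins 54 mm behind the grasp point. The pads swing forward as they close: fully open they stand 13 mm farther back than shut.
Start: joints at [-1.393, 0.181, 1.607, -0, 1.354, -0.206], TCP at [0.215, -0.533, 0.225] pointing down, gripper open.
Joint ranges: [-2.99, 2.99], [-0.89, 2.07], [0.3, 2.58], [-1.14, 4.28], [0, 2.63], [-3.12, 3.12]. Speed limits (rad/s): [2.57, 2.57, 3.01, 3.14, 3.14, 3.14].

INTERFACE

Orientations are given as a unit quaternion [w, x, y, z].
In Python, from bench import ctrl gives the robot as it stands. The module is installed in compiled form; this text tells all that it offers.
- The arm moves only by the tool servo_tool, never from a script. Its argument "commands" is a list of rows, each a list of 3 entries, a list of its own where there are three numbers: the shift along the tool's x, y, z in mm, then the turn about the tool's z in rad, then the finger opening in mm, from 0 to 85.4. In form: [[[dx, dy, dz], turn, jaw], ...]. A call has 1 to 20 rows; each row shifts and turns the commanded pose from where the row before left it, along the tool's axes as they then stand; what a row does not reach is not made up. A row lasts 1/8 s, in which the tool goes at most 62.5 mm and 10.7 degrees, less where a joint would pass 70% of its speed; a pose out of reach is approached as far as the arm can. A call with a gripper value outside its range is refused whole. The fingers move at their own pace and stop on an object; the grip force is fixed at half the most. Time passes only in rows, so rows that do not move let the fingers close. It gives the time, the measured TCP pose, the force, the opening and the grip force at its end, in the units of the state.
- ctrl.get_obs(): the state, without advancing time (a new reading comes with each control period).
- ctrl.camera(name): name is "side" or "top" or "wrist"; returns a dict with "color" (400x640x3 uint8, red, green, blue), "z_map" (400x640 float32, m along the optical axis (not along the pixel's ray), 0 where there is no reading), "fx", "fy", "cx", "cy" (pixels), "R" (3x3) and "t" (3): a world point X has camera coordinates R X + t. Camera axes: x right, y down, z forward; pixel columns grow to the right and rows downward; lengths in m; the calibration is good to about 2 mm. A picture is of the moment at which its call begins.
- ctrl.hand_in(): hands the job in; it is judged then, once.
The state is a dict: "time_s": time; "q": joint angles; "dq": joint speeds; "joint_efforts": joint torques, N m; "eef_pos": TCP position; "eef_rot": TCP orientation; "wrist_force": force on the tool from outside, world axes, zero at the start; "torque": the same for the moment, N m; "opening": opening from 0.0 (shut) to 1.0 (fully open); "grasp_force": force on a finger pad.
Only numpy, scipy, OpenCV 4.12 (cv2) and the standard library are available. Lean on these libraries where they do the work, as an engineer would, in place of code of your own. Each camera call takes 0.05 s, during which the arm holds its last target. There are 200 camera calls.

## Working session

There is one attempt and no reset: what is moved stays moved. The work goes in short steps, Python scripts to look and compute and a tool call to move; the robot and the scene stay as the last step left them, time stands still between calls to the robot, and variables do not carry over. Pictures are saved under pics/ and viewed, at most 14 in all, crops included, and the job is handed in when it is done.

Besides the shell and the picture viewer there is one more tool, called after "Request:" in YAML: its name, and indented under it one key for each argument. servo_tool: Moves the arm, as the interface text tells. Its arguments: {"type":"object","properties":{"commands":{"type":"array"}},"required":["commands"]}

```bash
mkdir -p pics; cat > h.py <<'E'
import numpy as np, cv2
from bench import ctrl
def cam(n):
    c=ctrl.camera(n); return c
def cloud(c):
    z=c["z_map"]; v,u=np.indices(z.shape)
    P=np.stack([(u-c["cx"])/c["fx"]*z,(v-c["cy"])/c["fy"]*z,z],-1)
    W=(P-c["t"])@c["R"]
    W[z==0]=np.nan
    return W
E
python3 - <<'E'
from h import *
for n in ("top","side"):
    c=cam(n); cv2.imwrite(f"pics/{n}0.png",c["color"][:,:,::-1]); np.savez(f"{n}0.npz",W=cloud(c),**c)
    print(n,c["fx"],c["R"].round(2).tolist(),c["t"])
o=ctrl.get_obs(); print({k:np.round(v,3) for k,v in o.items()})
E
```

```text
top 436.78124687500144 [[-0.02, -1.0, -0.0], [-1.0, 0.02, -0.07], [0.07, 0.0, -1.0]] [-0.06695618  0.56042164  1.19516018]
side 422.61216766048204 [[1.0, -0.1, -0.0], [-0.08, -0.78, -0.63], [0.06, 0.62, -0.78]] [-0.55337711  0.01953738  0.95374752]
{'time_s': np.float64(0.1), 'q': array([-1.393,  0.181,  1.608, -0.   ,  1.354, -0.206]), 'dq': array([ 0.   , -0.004, -0.003,  0.001,  0.001,  0.   ]), 'joint_efforts': array([-0.0000e+00, -4.4588e+01, -3.5223e+01, -0.0000e+00,  4.0000e-03,
        0.0000e+00]), 'eef_pos': array([ 0.215, -0.533,  0.225]), 'eef_rot': array([-0.001,  0.982,  0.191,  0.   ]), 'wrist_force': array([-0.962, -0.071, -0.483]), 'torque': array([ 0.011, -0.011,  0.013]), 'grasp_force': np.float64(0.0), 'opening': np.float64(0.997)}
```

View pics/top0.png

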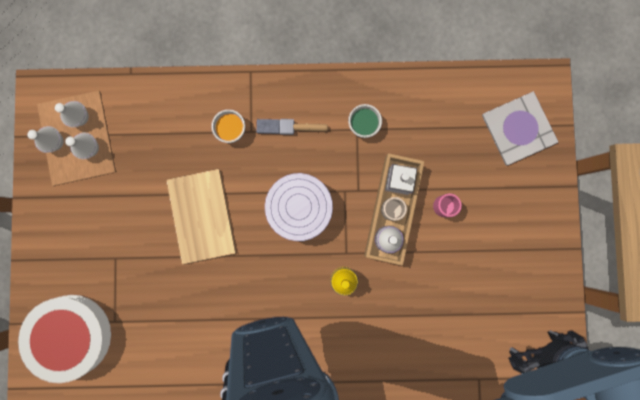

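View pics/side0.png

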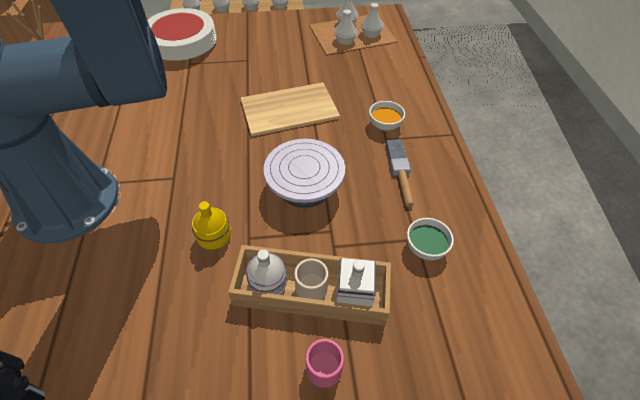

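The top view shows the board at (201,216), the wheel at (299,207), and the crate from (405,155) to (385,263). In the crate are the caddy (403,178), cup (395,209) and tagine (390,240). The yellow look-alike is at (345,282) and the pink one at (448,205). The side view agrees.

```bash
python3 - <<'E'
from h import *
from scipy.optimize import least_squares
def circ(p):
    r=least_squares(lambda a:np.hypot(p[:,0]-a[0],p[:,1]-a[1])-a[2],[*p.mean(0)[:2],.03],loss='soft_l1',f_scale=.002); return r.x.round(4)
def rect(p):
    (c,s,a)=cv2.minAreaRect((p[:,:2]*1000).astype(np.float32)); return np.round(c,1),np.round(s,1),round(a,1)
for n in ("top","side"):
    W=np.load(n+"0.npz")["W"]; 
    T=np.load("top0.npz")
    def at(u,v,z=0.05):
        d=np.array([(u-T["cx"])/T["fx"],(v-T["cy"])/T["fy"],1]); C=-T["R"].T@T["t"]; d=T["R"].T@d; return C+d*(z-C[2])/d[2]
    Q=W.reshape(-1,3); Q=Q[~np.isnan(Q[:,0])]
    near=lambda u,v,r,z:Q[np.hypot(*(Q[:,:2]-at(u,v,z)[:2]).T)<r]
    sel=lambda p,a,b:p[(p[:,2]>a)&(p[:,2]<b)]
    print(n)
    p=near(201,216,.16,.012); b=sel(p,.006,.02); print("board",rect(b),b[:,2].mean(),len(b))
    p=near(299,207,.12,.07); w=sel(p,.06,.08); print("wheel",rect(w),len(w),np.median(w[:,2]), (w[:,:2].min(0)+w[:,:2].max(0))/2, cv2.minEnclosingCircle((w[:,:2]*1000).astype(np.float32)))
    p=near(395,209,.17,.05); r=sel(p,.048,.062)
    print("crate",rect(r),len(r))
    for nm,u,v in (("tag",392,239),("cad",406,177)):
        k=sel(near(u,v,.03,.12),.1,.13); print(nm,"knob",k[:,:2].mean(0).round(4),(k[:,:2].min(0)+k[:,:2].max(0))/2,len(k),k[:,2].max())
    k=sel(near(403,178,.055,.088),.08,.095);print("cadtop",rect(k),len(k))
    k=sel(near(395,209,.042,.068),.062,.075);print("cup",circ(k),len(k),cv2.minEnclosingCircle((k[:,:2]*1000).astype(np.float32)))
    k=sel(near(390,240,.045,.05),.04,.06);
    for nm,u,v,z in (("yellow",345,282,.1),("pink",448,205,.07),("bowlb",365,121,.04),("bowla",228,127,.04)):
        k=sel(near(u,v,.06,z),.03,.2); print(nm,rect(k),k[:,2].max())
E
```

```text
top
board (array([529.8, 258. ]), array([304.6, 291.7]), 49.7) 0.012898139688537008 4723
wheel (array([541. , -12.1]), array([177.7, 177.1]), 25.3) 3548 0.07134486538807577 [ 0.54115212 -0.01240566] ((541.2686767578125, -12.214118957519531), 89.97073364257812)
crate (array([ 516.7, -327.9]), array([218.2, 286.4]), 76.3) 1197
tag knob [ 0.4488 -0.2516] [ 0.44813028 -0.25190933] 56 0.12625908715350975
cad knob [ 0.6086 -0.2884] [ 0.6095381  -0.28939033] 57 0.12952097141140118
cadtop (array([ 609.5, -289.4]), array([66.3, 66.2]), 78.0) 495
cup [ 0.5302 -0.2685  0.0283] 141 ((530.0193481445312, -268.8716125488281), 31.008146286010742)
yellow (array([ 339.5, -129.9]), array([70.1, 72. ]), 89.1) 0.11844808604853446
pink (array([ 537.1, -416.4]), array([61.2, 60.5]), 68.5) 0.06554014480044815
bowlb (array([ 775.7, -197.4]), array([88.2, 89.9]), 43.8) 0.048980382647512165
bowla (array([769.8, 179.2]), array([90.2, 89.6]), 2.2) 0.04799584656709641
side
board (array([516.8, 286.5]), array([241.3, 201.8]), 10.6) 0.012249230259821029 3357
wheel (array([537.7, -14. ]), array([179.1, 177.9]), 86.5) 4119 0.07065994516006721 [ 0.53785491 -0.01400119] ((538.966796875, -12.560864448547363), 91.82147216796875)
crate (array([ 527.5, -271.3]), array([244.8, 290.9]), 41.4) 3018
tag knob [ 0.4467 -0.2575] [ 0.44608694 -0.25378873] 159 0.12479737464157285
cad knob [ 0.6061 -0.2939] [ 0.60704515 -0.29195298] 161 0.12449148600572285
cadtop (array([ 607.3, -292.5]), array([64.1, 63.9]), 78.9) 947
cup [ 0.5278 -0.2709  0.0283] 322 ((528.0610961914062, -270.0490417480469), 31.434471130371094)
yellow (array([ 338.9, -136.2]), array([73.3, 64.8]), 24.4) 0.11662175930218227
pink (array([ 535.3, -418.6]), array([60.6, 59.8]), 83.7) 0.06243094097711941
bowlb (array([ 773.4, -199. ]), array([90.8, 89.9]), 61.6) 0.04509000330356204
bowla (array([766. , 177.8]), array([91.3, 89.2]), 78.8) 0.04576088462155198
```

Request:
servo_tool:
  commands:
    - [[0, 0, 0], -0.15, 85]
    - [[0, 0, 0], -0.15, 85]
    - [[0, 0, 0], -0.15, 85]
    - [[0, 0, 0], -0.15, 85]
    - [[0, 0, 0], -0.15, 85]
    - [[0, 0, 0], -0.15, 85]
    - [[0, 0, 0], -0.15, 85]
    - [[0, 0, 0], -0.136, 60]
    - [[28, 23.2, 0], 0, 50]
    - [[28, 23.2, 0], 0, 50]
    - [[28, 23.2, 0], 0, 50]
    - [[28, 23.2, 0], 0, 50]
    - [[28, 23.2, 0], 0, 50]
    - [[28, 23.2, 0], 0, 50]
    - [[28, 23.2, 0], 0, 50]
    - [[28, 23.2, 0], 0, 50]
    - [[28, 23.2, 0], 0, 50]
    - [[28, 23.2, 0], 0, 50]
    - [[0, 0, 0], 0, 50]
    - [[0, 0, 0], 0, 50]

```text
time_s: 2.6
eef_pos: [0.4473, -0.2535, 0.2252]
eef_rot: [-0.0, 0.707, 0.707, -0.0]
wrist_force: [-0.4, 0.2, 0.5]
opening: 0.587
grasp_force: 0.0
```

```bash
python3 - <<'E'
from h import *
o=ctrl.get_obs(); print(o["eef_pos"].round(4),o["eef_rot"].round(4),o["opening"],o["q"].round(2))
c=cam("wrist"); cv2.imwrite("pics/w1.png",c["color"][:,:,::-1]); W=cloud(c)
Q=W.reshape(-1,3); Q=Q[~np.isnan(Q[:,0])]
k=Q[(np.hypot(Q[:,0]-.447,Q[:,1]+.2528)<.035)&(Q[:,2]>.105)&(Q[:,2]<.135)]
print(len(k), k[:,:2].mean(0),(k[:,:2].min(0)+k[:,:2].max(0))/2,k[:,2].max(),np.ptp(k,0))
for n in ("top","side"):
    d=np.load(n+"0.npz"); W=d["W"]; hsv=cv2.cvtColor(d["color"],cv2.COLOR_RGB2HSV)
    m=(np.abs(W[...,2]-.0125)<.006)&(np.hypot(W[...,0]-.53,W[...,1]-.26)<.16)&(hsv[...,2]>165)
    m=cv2.morphologyEx(m.astype(np.uint8),cv2.MORPH_OPEN,np.ones((5,5)))
    print(n,hsv[216,201] if n=="top" else hsv[108,290],cv2.minAreaRect((W[m>0][:,:2]*1000).astype(np.float32)))
E
```

```text
[ 0.4473 -0.2535  0.2252] [-3.000e-04  7.073e-01  7.069e-01 -2.000e-04] 0.5871500708230609 [-0.75  0.04  1.76 -0.    1.34 -0.75]
416 [ 0.44472206 -0.24991537] [ 0.44455902 -0.25140057] 0.12327767451100799 [0.019951   0.01978436 0.01826988]
top [ 18  95 225] ((523.3744506835938, 266.295166015625), (240.03131103515625, 150.63504028320312), 10.663128852844238)
side [ 19 104 232] ((521.3674926757812, 263.61920166015625), (240.56932067871094, 152.21408081054688), 10.745230674743652)
```

View pics/w1.png

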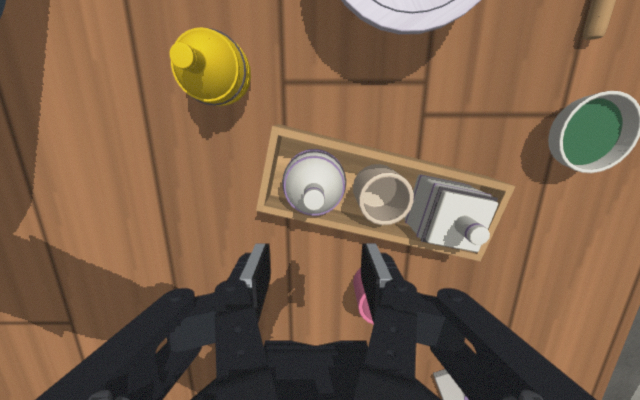

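The wrist view shows the tagine knob at (314,195), on the jaw midline, with the cup at (385,195) and the caddy knob at (475,232). I'll descend and grip.

Request:
servo_tool:
  commands:
    - [[1, -0.5, 25], 0, 50]
    - [[0, 0, 25], 0, 50]
    - [[0, 0, 25], 0, 50]
    - [[0, 0, 15], 0, 50]
    - [[0, 0, 10], 0, 50]
    - [[0, 0, 5], 0, 50]
    - [[0, 0, 0], 0, 50]
    - [[0, 0, 0], 0, 30]
    - [[0, 0, 0], 0, 20]
    - [[0, 0, 0], 0, 10]
    - [[0, 0, 0], 0, 10]
    - [[0, 0, 0], 0, 10]
    - [[0, 0, 0], 0, 10]

```text
time_s: 4.28
eef_pos: [0.4471, -0.2524, 0.1205]
eef_rot: [-0.0, 0.707, 0.707, 0.0]
wrist_force: [-0.1, -0.7, 0.6]
opening: 0.115
grasp_force: 0.0
```

```bash
python3 - <<'E'
from h import *
o=ctrl.get_obs(); print(o["eef_pos"].round(4),o["opening"],o["grasp_force"])
a=cam("wrist")["color"]; b=cam("side"); b=b["color"][170:370,160:480]
cv2.imwrite("pics/g1.png",np.vstack([cv2.resize(a,(480,300)),cv2.resize(b,(480,300))])[:,:,::-1])
E
```

```text
[ 0.4471 -0.2524  0.1205] 0.11499129219382545 0.0
```

View pics/g1.png

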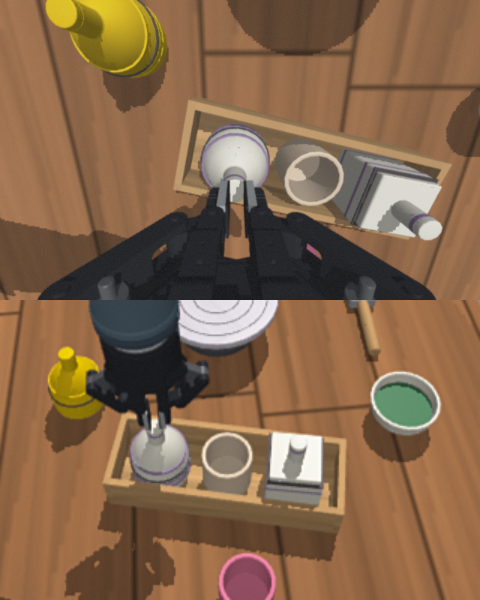

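```bash
python3 - <<'E'
from h import *
for n in ("wrist","side","top"):
    c=cam(n); W=cloud(c)
    for X in ([.4471,-.2524,.122],[.4471,-.2524,.0985]):
        p=c["R"]@np.array(X)+c["t"]; print(n,X,(p[:2]/p[2]*[c["fx"],c["fy"]]+[c["cx"],c["cy"]]).round(1))
    Q=W.reshape(-1,3); C=c["color"].reshape(-1,3).astype(int)
    m=(np.hypot(Q[:,0]-.447,Q[:,1]+.2524)<.03)&(Q[:,2]>.09)&(Q[:,2]<.2)
    m1=m&(C.min(1)>140); m2=m&(C.min(1)<=140)
    for nm,k in (("white",Q[m1]),("dark",Q[m2])):
        if len(k): print(nm,len(k),k.min(0).round(3),k.max(0).round(3),np.median(k,0).round(3))
    if n=="wrist": cv2.imwrite("pics/g2.png",cv2.resize(c["color"][160:300,230:390],None,fx=4,fy=4)[:,:,::-1])
E
```

```text
wrist [0.4471, -0.2524, 0.122] [316.9 255.7]
wrist [0.4471, -0.2524, 0.0985] [316.7 238.6]
white 1103 [ 0.429 -0.261  0.09 ] [ 0.46  -0.236  0.164] [ 0.445 -0.244  0.095]
dark 8728 [ 0.417 -0.262  0.091] [ 0.477 -0.232  0.2  ] [ 0.45  -0.239  0.177]
side [0.4471, -0.2524, 0.122] [263.  252.9]
side [0.4471, -0.2524, 0.0985] [264.2 259.7]
white 118 [ 0.43  -0.271  0.09 ] [ 0.465 -0.241  0.166] [ 0.447 -0.258  0.093]
dark 622 [ 0.417 -0.27   0.09 ] [ 0.477 -0.241  0.2  ] [ 0.444 -0.262  0.164]
top [0.4471, -0.2524, 0.122] [392.9 239.9]
top [0.4471, -0.2524, 0.0985] [391.4 239.7]
```

View pics/g2.png

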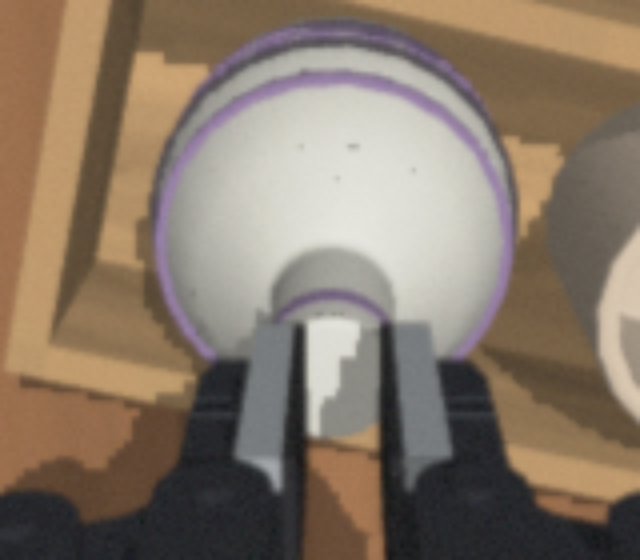

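The knob shows between the pads at crop (340,380), but the gap looks narrower than the knob. I need the side view close up.

```bash
python3 - <<'E'
from h import *
c=cam("side"); W=cloud(c)
z=W[:,:,:]
for r in range(240,264,2):
    print(r,[("%d,%d"%(round(1000*z[r,k,1]),round(1000*z[r,k,2]))) for k in range(254,276,2)], c["color"][r,254:276:2].min(1).tolist())
cv2.imwrite("pics/g3.png",cv2.resize(c["color"][200:300,220:320],None,fx=6,fy=6,interpolation=cv2.INTER_CUBIC)[:,:,::-1])
E
```

```text
240 ['-264,183', '-261,178', '-252,164', '-148,1', '-148,0', '-148,0', '-264,181', '-264,179', '-264,179', '-264,179', '-259,170'] [25, 26, 38, 72, 73, 62, 22, 26, 23, 19, 26]
242 ['-263,176', '-264,176', '-256,164', '-153,1', '-154,2', '-153,0', '-265,175', '-265,174', '-264,172', '-264,172', '-155,0'] [27, 21, 34, 72, 73, 62, 20, 26, 26, 24, 74]
244 ['-265,173', '-263,169', '-259,162', '-157,0', '-158,1', '-158,0', '-264,168', '-265,169', '-265,169', '-259,159', '-159,-1'] [23, 52, 72, 61, 71, 60, 57, 31, 26, 14, 77]
246 ['-260,159', '-263,163', '-263,162', '-242,128', '-161,-2', '-163,1', '-263,161', '-263,159', '-259,153', '-259,152', '-164,-1'] [39, 100, 50, 44, 72, 70, 92, 103, 27, 17, 76]
248 ['-260,152', '-262,156', '-263,157', '-247,130', '-201,55', '-202,57', '-262,153', '-263,154', '-260,148', '-259,147', '-169,0'] [32, 106, 50, 43, 114, 112, 65, 103, 40, 18, 73]
250 ['-258,144', '-263,151', '-263,150', '-252,132', '-247,123', '-247,122', '-264,149', '-262,145', '-258,138', '-259,140', '-210,58'] [25, 101, 67, 85, 228, 233, 56, 104, 43, 12, 91]
252 ['-259,139', '-263,145',
[... 386 characters left out ...]
28', '-258,122', '-259,122', '-259,122', '-257,119', '-240,88', '-239,86', '-237,82'] [112, 144, 105, 90, 153, 132, 129, 107, 200, 208, 204]
258 ['-238,83', '-240,85', '-260,119', '-262,121', '-262,122', '-263,122', '-262,120', '-259,114', '-246,92', '-244,88', '-244,87'] [182, 189, 116, 146, 153, 138, 125, 87, 215, 210, 205]
260 ['-244,86', '-246,89', '-257,108', '-261,114', '-263,116', '-263,117', '-263,115', '-259,107', '-250,92', '-249,90', '-249,89'] [179, 190, 146, 93, 122, 122, 85, 102, 210, 209, 204]
262 ['-249,87', '-252,92', '-253,94', '-263,110', '-264,111', '-264,111', '-264,110', '-259,100', '-254,92', '-254,91', '-254,91'] [176, 185, 159, 117, 112, 119, 120, 110, 201, 207, 202]
```

View pics/g3.png

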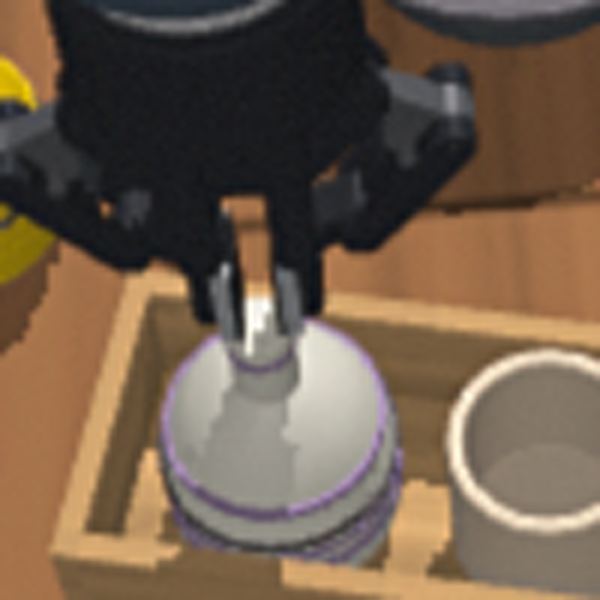

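```bash
python3 - <<'E'
from h import *
c=cam("wrist"); W=cloud(c)
for r in range(232,276,3):
    print(r,[("%d,%d,%d"%tuple(np.round(1000*W[r,k]))) for k in (294,298,302,310,317,322,330,336)], c["color"][r,[294,298,302,310,317,322,330,336]].min(1).tolist())
E
```

```text
232 ['432,-251,92', '435,-249,95', '438,-245,105', '443,-242,112', '447,-242,112', '450,-244,107', '456,-251,91', '460,-252,89'] [179, 113, 127, 121, 145, 155, 199, 193]
235 ['432,-253,91', '435,-249,100', '438,-244,111', '443,-242,116', '447,-242,116', '450,-244,112', '456,-253,92', '461,-254,89'] [175, 107, 112, 139, 126, 116, 193, 189]
238 ['432,-255,92', '436,-248,108', '438,-244,116', '443,-242,120', '447,-242,120', '450,-244,117', '456,-255,93', '460,-256,89'] [127, 105, 121, 141, 159, 150, 188, 182]
241 ['435,-239,132', '437,-239,131', '439,-239,130', '443,-244,120', '447,-243,121', '450,-244,121', '454,-239,130', '457,-240,129'] [122, 116, 116, 217, 220, 160, 130, 136]
244 ['435,-239,134', '437,-239,134', '439,-239,134', '443,-245,122', '447,-245,121', '450,-245,121', '454,-239,134', '457,-239,134'] [118, 121, 108, 214, 213, 132, 120, 122]
247 ['435,-239,137', '437,-239,138', '439,-238,139', '443,-246,123', '447,-247,121', '450,-247,121', '454,-239,138', '457,-239,138'] [121, 123, 107, 210, 212, 134, 122, 118]
250 ['436,-239,142', '438,-240,140', '440,-239,141', '443,-249,121
[... 770 characters left out ...]
44, 142, 132, 130, 91, 122]
265 ['437,-240,155', '439,-239,156', '440,-239,156', '443,-258,122', '447,-259,122', '450,-258,122', '453,-239,157', '455,-239,156'] [122, 117, 31, 137, 131, 130, 84, 120]
268 ['437,-239,158', '439,-239,159', '440,-239,158', '443,-261,121', '447,-261,121', '452,-299,56', '453,-239,158', '455,-239,159'] [120, 120, 33, 134, 125, 109, 69, 121]
271 ['437,-239,161', '439,-239,161', '440,-239,161', '440,-336,-1', '448,-337,-1', '452,-302,56', '453,-239,161', '455,-240,160'] [122, 119, 36, 57, 77, 105, 60, 123]
274 ['437,-240,162', '439,-239,163', '441,-239,163', '440,-339,0', '448,-340,0', '453,-339,0', '452,-239,163', '455,-240,162'] [139, 139, 35, 83, 81, 58, 58, 103]
```

By depth, the finger tips sit at z≈0.128, about 6 mm above the knob top. In this hand they stand about 8 mm behind the reported TCP, not 22 mm ahead of it. I'll open and go down 28 mm further.

Request:
servo_tool:
  commands:
    - [[0, 0, 0], 0, 50]
    - [[0, 0, 0], 0, 50]
    - [[0, 0, 0], 0, 50]
    - [[0, 0, 0], 0, 50]
    - [[0, 0, 10], 0, 50]
    - [[0, 0, 10], 0, 50]
    - [[0, 0, 5], 0, 50]
    - [[0, 0, 3], 0, 50]
    - [[0, 0, 0], 0, 50]
    - [[0, 0, 0], 0, 30]
    - [[0, 0, 0], 0, 20]
    - [[0, 0, 0], 0, 10]
    - [[0, 0, 0], 0, 5]
    - [[0, 0, 0], 0, 5]
    - [[0, 0, 0], 0, 5]

```text
time_s: 6.5
eef_pos: [0.4469, -0.2526, 0.0929]
eef_rot: [-0.0, 0.707, 0.707, -0.0]
wrist_force: [-4.6, 0.9, 5.8]
opening: 0.211
grasp_force: 58.9
```

Request:
servo_tool:
  commands:
    - [[0, 0, -3], 0, 5]
    - [[0, 0, -7], 0, 5]
    - [[0, 0, -15], 0, 5]
    - [[0, 0, -20], 0, 5]
    - [[0, 0, -25], 0, 5]
    - [[0, 0, -25], 0, 5]
    - [[0, 0, -25], 0, 5]
    - [[0, 0, -20], 0, 5]
    - [[0, 0, -15], 0, 5]
    - [[0, 0, -5], 0, 5]
    - [[0, 0, 0], 0, 5]

```text
time_s: 7.88
eef_pos: [0.447, -0.2523, 0.2524]
eef_rot: [-0.0, 0.707, 0.707, 0.0]
wrist_force: [-0.6, 0.2, -2.8]
opening: 0.215
grasp_force: 58.8
```

Request:
servo_tool:
  commands:
    - [[5, 1, 0], 0, 5]
    - [[15, 1, 0], 0, 5]
    - [[25, 1, 0], 0, 5]
    - [[32, 1, 0], 0, 5]
    - [[35, 1, 0], 0, 5]
    - [[35, 1, 0], 0, 5]
    - [[35, 1, 0], 0, 5]
    - [[35, 1, 0], 0, 5]
    - [[35, 1, 0], 0, 5]
    - [[35, 1, 0], 0, 5]
    - [[35, 1, 0], 0, 5]
    - [[35, 1, 0], 0, 5]
    - [[35, 1, 0], 0, 5]
    - [[35, 1, 0], 0, 5]
    - [[35, 1, 0], 0, 5]
    - [[25, 1, 0], 0, 5]
    - [[15, 1, 0], 0, 5]
    - [[5, 2, 0], 0, 5]
    - [[0, 0, 0], 0, 5]
    - [[0, 0, 0], 0, 5]

```text
time_s: 10.38
eef_pos: [0.4667, 0.2538, 0.2524]
eef_rot: [0.0, 0.708, 0.706, -0.0]
wrist_force: [-0.2, -0.2, -2.5]
opening: 0.213
grasp_force: 58.8
```

```bash
python3 - <<'E'
from h import *
o=ctrl.get_obs(); print(o["eef_pos"].round(4),o["opening"],o["grasp_force"])
a=cam("wrist")["color"]; b=cam("side")["color"]
cv2.imwrite("pics/m1.png",np.vstack([cv2.resize(a,(480,300)),cv2.resize(b,(480,300))])[:,:,::-1])
E
```

```text
[0.4667 0.2538 0.2524] 0.21341417490585363 58.79820775197004
```

View pics/m1.png

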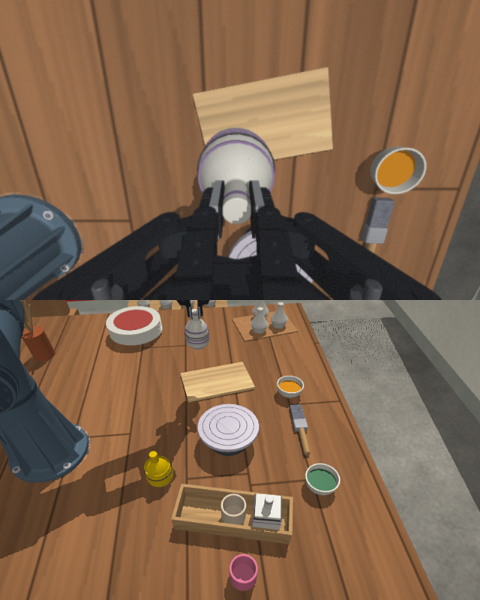

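The tagine hangs upright in the jaws (top picture, about (235,165)), and the crate shows the cup and caddy undisturbed. I'll lower it onto the board.

Request:
servo_tool:
  commands:
    - [[0, 0, 10], 0, 5]
    - [[0, 0, 20], 0, 5]
    - [[0, 0, 25], 0, 5]
    - [[0, 0, 25], 0, 5]
    - [[0, 0, 25], 0, 5]
    - [[0, 0, 20], 0, 5]
    - [[0, 0, 15], 0, 5]
    - [[0, 0, 7], 0, 5]
    - [[0, 0, 3], 0, 5]
    - [[0, 0, 2], 0, 5]
    - [[0, 0, 1], 0, 5]
    - [[0, 0, 1], 0, 5]
    - [[0, 0, 0.5], 0, 5]
    - [[0, 0, 0], 0, 5]

```text
time_s: 12.22
eef_pos: [0.4666, 0.2546, 0.098]
eef_rot: [0.0, 0.707, 0.707, 0.0]
wrist_force: [0.3, -0.5, -3.5]
opening: 0.21
grasp_force: 58.8
```

Request:
servo_tool:
  commands:
    - [[0, 0, 0.7], 0, 5]
    - [[0, 0, 0.5], 0, 5]
    - [[0, 0, 0], 0, 5]
    - [[0, 0, 0], 0, 5]

```text
time_s: 12.72
eef_pos: [0.4667, 0.2546, 0.0969]
eef_rot: [0.0, 0.707, 0.707, 0.0]
wrist_force: [-0.4, 0.4, -0.7]
opening: 0.213
grasp_force: 59.0
```

Touchdown. Next: release and raise, then cross to the caddy.

Request:
servo_tool:
  commands:
    - [[0, 0, 0.3], 0, 5]
    - [[0, 0, 0], 0, 21]
    - [[0, 0, 0], 0, 25]
    - [[0, 0, 0], 0, 35]
    - [[0, 0, 0], 0, 50]
    - [[0, 0, 0], 0, 50]
    - [[0, 0, 0], 0, 50]
    - [[0, 0, -5], 0, 50]
    - [[0, 0, -15], 0, 50]
    - [[0, 0, -25], 0, 50]
    - [[0, 0, -30], 0, 50]
    - [[0, 0, -30], 0, 50]
    - [[0, 0, -30], 0, 50]
    - [[0, 0, -20], 0, 50]
    - [[0, 0, 0], 0, 50]

```text
time_s: 14.6
eef_pos: [0.4679, 0.255, 0.2544]
eef_rot: [0.001, 0.707, 0.707, 0.002]
wrist_force: [-0.5, 0.3, -1.0]
opening: 0.583
grasp_force: 0.0
```

Request:
servo_tool:
  commands:
    - [[-10, 2, 0], 0, 50]
    - [[-25, 6, 0], 0, 50]
    - [[-35, 9, 0], 0, 50]
    - [[-35, 9, 0], 0, 50]
    - [[-35, 9, 0], 0, 50]
    - [[-35, 9, 0], 0, 50]
    - [[-35, 9, 0], 0, 50]
    - [[-35, 9, 0], 0, 50]
    - [[-35, 9, 0], 0, 50]
    - [[-35, 9, 0], 0, 50]
    - [[-35, 9, 0], 0, 50]
    - [[-35, 9, 0], 0, 50]
    - [[-35, 9, 0], 0, 50]
    - [[-35, 9, 0], 0, 50]
    - [[-35, 9, 0], 0, 50]
    - [[-35, 9, 0], 0, 50]
    - [[-18, 8, 0], 0, 50]
    - [[0, 0, 0], 0, 50]
    - [[0, 0, 0], 0, 50]

```text
time_s: 16.98
eef_pos: [0.6073, -0.288, 0.2503]
eef_rot: [-0.001, 0.707, 0.707, -0.0]
wrist_force: [0.3, -0.5, 0.5]
opening: 0.583
grasp_force: 0.0
```

```bash
python3 - <<'E'
from h import *
o=ctrl.get_obs(); print(o["eef_pos"].round(4),o["opening"],o["grasp_force"])
c=cam("wrist"); W=cloud(c); Q=W.reshape(-1,3)
k=Q[(np.hypot(Q[:,0]-.608,Q[:,1]+.2907)<.03)&(Q[:,2]>.118)&(Q[:,2]<.128)]
print(len(k),(k[:,:2].min(0)+k[:,:2].max(0))/2,np.ptp(k,0))
c=cam("top"); W=cloud(c); Q=W.reshape(-1,3)
k=Q[(np.hypot(Q[:,0]-.466,Q[:,1]-.2546)<.03)&(Q[:,2]>.118)&(Q[:,2]<.138)]
print("tag",len(k),(k[:,:2].min(0)+k[:,:2].max(0))/2,np.ptp(k,0),k[:,2].max())
E
```

```text
[ 0.6073 -0.288   0.2503] 0.582661931141496 0.0
287 [ 0.60587189 -0.28802008] [0.01843542 0.01957156 0.00522641]
tag 55 [0.46904637 0.25252069] [0.01783039 0.01890593 0.01186844] 0.13122248381738696
```

Request:
servo_tool:
  commands:
    - [[-1.5, 0.5, 10], 0, 50]
    - [[0, 0, 25], 0, 50]
    - [[0, 0, 30], 0, 50]
    - [[0, 0, 30], 0, 50]
    - [[0, 0, 25], 0, 50]
    - [[0, 0, 18], 0, 50]
    - [[0, 0, 12], 0, 50]
    - [[0, 0, 6], 0, 50]
    - [[0, 0, 3], 0, 50]
    - [[0, 0, 0], 0, 50]
    - [[0, 0, 0], 0, 30]
    - [[0, 0, 0], 0, 20]
    - [[0, 0, 0], 0, 10]
    - [[0, 0, 0], 0, 5]
    - [[0, 0, 0], 0, 5]
    - [[0, 0, 0], 0, 5]

```text
time_s: 19.08
eef_pos: [0.6085, -0.2903, 0.0931]
eef_rot: [0.0, 0.707, 0.707, -0.0]
wrist_force: [-4.2, 0.4, 5.1]
opening: 0.21
grasp_force: 59.2
```

Request:
servo_tool:
  commands:
    - [[0, 0, -3], 0, 5]
    - [[0, 0, -7], 0, 5]
    - [[0, 0, -15], 0, 5]
    - [[0, 0, -20], 0, 5]
    - [[0, 0, -25], 0, 5]
    - [[0, 0, -25], 0, 5]
    - [[0, 0, -25], 0, 5]
    - [[0, 0, -20], 0, 5]
    - [[0, 0, -15], 0, 5]
    - [[0, 0, -5], 0, 5]
    - [[0, 0, 0], 0, 5]

```text
time_s: 20.45
eef_pos: [0.6085, -0.29, 0.2522]
eef_rot: [-0.0, 0.707, 0.707, -0.0]
wrist_force: [-0.6, 0.2, -1.5]
opening: 0.212
grasp_force: 58.7
```

Request:
servo_tool:
  commands:
    - [[6, 0, 0], 0, 5]
    - [[15, -1, 0], 0, 5]
    - [[25, -1, 0], 0, 5]
    - [[35, -2, 0], 0, 5]
    - [[38, -2, 0], 0, 5]
    - [[38, -2, 0], 0, 5]
    - [[38, -2, 0], 0, 5]
    - [[38, -2, 0], 0, 5]
    - [[38, -2, 0], 0, 5]
    - [[38, -2, 0], 0, 5]
    - [[38, -2, 0], 0, 5]
    - [[38, -2, 0], 0, 5]
    - [[38, -2, 0], 0, 5]
    - [[38, -2, 0], 0, 5]
    - [[38, -2, 0], 0, 5]
    - [[32, -2, 0], 0, 5]
    - [[22, -1, 0], 0, 5]
    - [[10, -1, 0], 0, 5]
    - [[3, 0, 0], 0, 5]
    - [[0, 0, 0], 0, 5]

```text
time_s: 22.95
eef_pos: [0.5793, 0.2753, 0.2524]
eef_rot: [0.0, 0.708, 0.706, -0.0]
wrist_force: [0.0, 1.3, -2.0]
opening: 0.212
grasp_force: 58.7
```

Request:
servo_tool:
  commands:
    - [[0, 0, 10], 0, 5]
    - [[0, 0, 20], 0, 5]
    - [[0, 0, 25], 0, 5]
    - [[0, 0, 25], 0, 5]
    - [[0, 0, 25], 0, 5]
    - [[0, 0, 20], 0, 5]
    - [[0, 0, 15], 0, 5]
    - [[0, 0, 7], 0, 5]
    - [[0, 0, 3], 0, 5]
    - [[0, 0, 2], 0, 5]
    - [[0, 0, 1], 0, 5]
    - [[0, 0, 1], 0, 5]
    - [[0, 0, 0.5], 0, 5]
    - [[0, 0, 0], 0, 5]

```text
time_s: 24.7
eef_pos: [0.5791, 0.276, 0.098]
eef_rot: [0.0, 0.707, 0.707, 0.0]
wrist_force: [-0.0, -0.0, -2.3]
opening: 0.213
grasp_force: 58.7
```

Request:
servo_tool:
  commands:
    - [[0, 0, 0.7], 0, 5]
    - [[0, 0, 0.5], 0, 5]
    - [[0, 0, 0], 0, 5]
    - [[0, 0, 0], 0, 5]

```text
time_s: 25.2
eef_pos: [0.5792, 0.2761, 0.0971]
eef_rot: [0.0, 0.707, 0.707, 0.0]
wrist_force: [-1.2, 0.2, 0.7]
opening: 0.213
grasp_force: 59.1
```

Request:
servo_tool:
  commands:
    - [[0, 0, 0.2], 0, 5]
    - [[0, 0, 0], 0, 21]
    - [[0, 0, 0], 0, 25]
    - [[0, 0, 0], 0, 35]
    - [[0, 0, 0], 0, 50]
    - [[0, 0, 0], 0, 50]
    - [[0, 0, 0], 0, 50]
    - [[0, 0, -5], 0, 50]
    - [[0, 0, -15], 0, 50]
    - [[0, 0, -25], 0, 50]
    - [[0, 0, -30], 0, 50]
    - [[0, 0, -30], 0, 50]
    - [[0, 0, -30], 0, 50]
    - [[0, 0, -20], 0, 50]
    - [[0, 0, 0], 0, 50]

```text
time_s: 27.08
eef_pos: [0.5802, 0.2763, 0.2541]
eef_rot: [0.001, 0.707, 0.707, 0.002]
wrist_force: [-0.2, -0.2, -0.5]
opening: 0.586
grasp_force: 0.0
```

Request:
servo_tool:
  commands:
    - [[-10, -1, 0], 0, 50]
    - [[-25, -2, 0], 0, 50]
    - [[-35, -3, 0], 0, 50]
    - [[-35, -3, 0], 0, 50]
    - [[-35, -3, 0], 0, 85]
    - [[-35, -3, 0], 0, 85]
    - [[-35, -3, 0], 0, 85]
    - [[-35, -3, 0], 0, 85]
    - [[-35, -3, 0], 0, 85]
    - [[-35, -3, 0], 0, 85]
    - [[-35, -3, 0], 0, 85]
    - [[-35, -3, 0], 0, 85]
    - [[-35, -3, 0], 0, 85]
    - [[-35, -4, 0], 0, 85]
    - [[-35, -4, 0], 0, 85]
    - [[-15, -4, 0], 0, 85]
    - [[-5, -2, 0], 0, 85]
    - [[0, 0, 0], 0, 85]
    - [[0, 0, 0], 0, 85]

```text
time_s: 29.45
eef_pos: [0.5288, -0.2329, 0.2516]
eef_rot: [-0.0, 0.707, 0.707, 0.0]
wrist_force: [0.4, -0.5, 0.4]
opening: 0.997
grasp_force: 0.0
```

```bash
python3 - <<'E'
from h import *
o=ctrl.get_obs(); print(o["eef_pos"].round(4),o["opening"],o["grasp_force"])
c=cam("wrist"); a=c["color"]; W=cloud(c); Q=W.reshape(-1,3)
k=Q[(np.hypot(Q[:,0]-.529,Q[:,1]+.2695)<.042)&(Q[:,2]>.063)&(Q[:,2]<.073)]
print(len(k),cv2.minEnclosingCircle((k[:,:2]*1000).astype(np.float32)))
# fingertips depth
print("tipmin",np.nanmin(Q[(np.abs(Q[:,1]+.258)<.03)&(np.abs(Q[:,0]-.529)<.065)&(Q[:,2]>.15)][:,2]))
c=cam("top"); W=cloud(c); Q=W.reshape(-1,3)
for x,y in((.467,.2546),(.579,.276)):
    k=Q[(np.hypot(Q[:,0]-x,Q[:,1]-y)<.03)&(Q[:,2]>.118)&(Q[:,2]<.138)]
    print(len(k),(k[:,:2].min(0)+k[:,:2].max(0))/2)
b=c["color"]
cv2.imwrite("pics/m2.png",np.vstack([cv2.resize(a,(480,300)),cv2.resize(b,(480,300))])[:,:,::-1])
E
```

```text
[ 0.5288 -0.2329  0.2516] 0.9968997997434194 0.0
602 ((526.3421020507812, -266.9740295410156), 30.779552459716797)
tipmin 0.26938730015870516
56 [0.46902862 0.25315664]
54 [0.58094877 0.27594707]
```

View pics/m2.png

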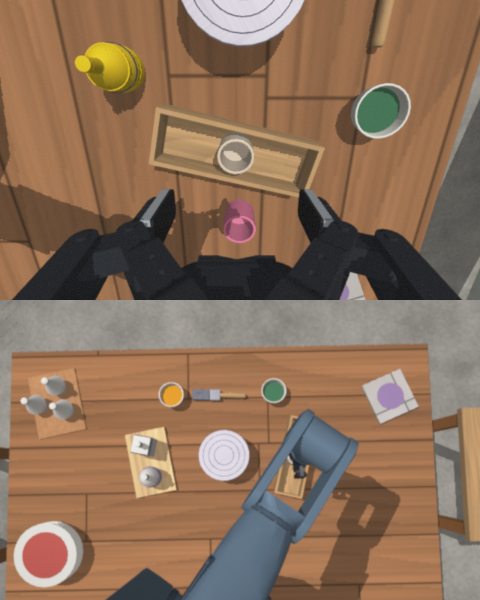

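The cup stands alone in the crate, and the tagine and caddy are upright on the board. I stopped 36 mm short in y, so I'll correct that and then descend around the cup along the crate axis.

Request:
servo_tool:
  commands:
    - [[-10, 0, 5], 0, 85]
    - [[-16, 0, 20], 0, 85]
    - [[-10, 0, 30], 0, 85]
    - [[0, 0, 30], 0, 85]
    - [[0, 0, 30], 0, 85]
    - [[0, 0, 30], 0, 85]
    - [[0, 0, 25], 0, 85]
    - [[0, 0, 15], 0, 85]
    - [[0, 0, 10], 0, 85]
    - [[0, 0, 10], 0, 85]
    - [[0, 0, 5], 0, 85]
    - [[0, 0, 0], 0, 85]

```text
time_s: 31.05
eef_pos: [0.5286, -0.27, 0.0416]
eef_rot: [0.0, 0.707, 0.707, 0.0]
wrist_force: [0.1, 1.4, -0.5]
opening: 0.996
grasp_force: 0.0
```

Request:
servo_tool:
  commands:
    - [[1, 0, 5], 0, 85]
    - [[0, 0, 5], 0, 85]
    - [[0, 0, 5], 0, 85]
    - [[0, 0, 0], 0, 85]
    - [[0, 0, 0], 0, 70]
    - [[0, 0, 0], 0, 60]
    - [[0, 0, 0], 0, 50]
    - [[0, 0, 0], 0, 45]
    - [[0, 0, 0], 0, 45]
    - [[0, 0, 0], 0, 45]

```text
time_s: 32.3
eef_pos: [0.5288, -0.2693, 0.0272]
eef_rot: [0.0, 0.707, 0.707, -0.0]
wrist_force: [-1.2, 0.5, 6.1]
opening: 0.704
grasp_force: 64.6
```

Request:
servo_tool:
  commands:
    - [[0, 0, -3], 0, 45]
    - [[0, 0, -7], 0, 45]
    - [[0, 0, -15], 0, 45]
    - [[0, 0, -20], 0, 45]
    - [[0, 0, -25], 0, 45]
    - [[0, 0, -25], 0, 45]
    - [[0, 0, -15], 0, 45]
    - [[0, 0, -8], 0, 45]
    - [[0, 0, -2], 0, 45]
    - [[0, 0, 0], 0, 45]

```text
time_s: 33.55
eef_pos: [0.5282, -0.2687, 0.1458]
eef_rot: [-0.001, 0.707, 0.707, -0.0]
wrist_force: [-0.3, 0.2, -2.9]
opening: 0.704
grasp_force: 65.0
```

Request:
servo_tool:
  commands:
    - [[6, 0, 0], 0, 45]
    - [[15, 1, 0], 0, 45]
    - [[25, 1, 0], 0, 45]
    - [[30, 1, 0], 0, 45]
    - [[30, 2, 0], 0, 45]
    - [[30, 2, 0], 0, 45]
    - [[30, 1, 0], 0, 45]
    - [[30, 1, 0], 0, 45]
    - [[28, 1, 0], 0, 45]
    - [[20, 1, 0], 0, 45]
    - [[9, 0, 0], 0, 45]
    - [[3.5, 0, 0], 0, 45]
    - [[0, 0, 0], 0, 45]
    - [[0, 0, 0], 0, 45]

```text
time_s: 35.3
eef_pos: [0.5399, -0.0132, 0.1466]
eef_rot: [0.0, 0.708, 0.706, -0.0]
wrist_force: [0.6, -0.7, -2.0]
opening: 0.701
grasp_force: 65.0
```

```bash
python3 - <<'E'
from h import *
o=ctrl.get_obs(); print(o["eef_pos"].round(4),o["opening"],o["grasp_force"],o["wrist_force"].round(2))
for n in ("wrist","side"):
    c=cam(n); W=cloud(c); Q=W.reshape(-1,3)
    k=Q[(np.hypot(Q[:,0]-.539,Q[:,1]+.0128)<.036)&(np.abs(Q[:,2]-.188)<.008)]
    w=Q[(np.hypot(Q[:,0]-.539,Q[:,1]+.0128)<.11)&(np.abs(Q[:,2]-.07)<.006)]
    for k in(k,w): print(n,len(k),cv2.minEnclosingCircle((k[:,:2]*1000).astype(np.float32)))
    if n=="wrist": cv2.imwrite("pics/m3.png",c["color"][:,:,::-1])
E
```

```text
[ 0.5399 -0.0132  0.1466] 0.7013914980918916 65.01446267589927 [ 0.64 -0.68 -1.99]
wrist 6424 ((539.035400390625, -7.133098125457764), 34.48591232299805)
wrist 23027 ((536.3753662109375, -10.521096229553223), 89.53857421875)
side 330 ((538.8325805664062, -16.00234031677246), 35.0150032043457)
side 3515 ((538.4230346679688, -13.877798080444336), 90.8222427368164)
```

View pics/m3.png

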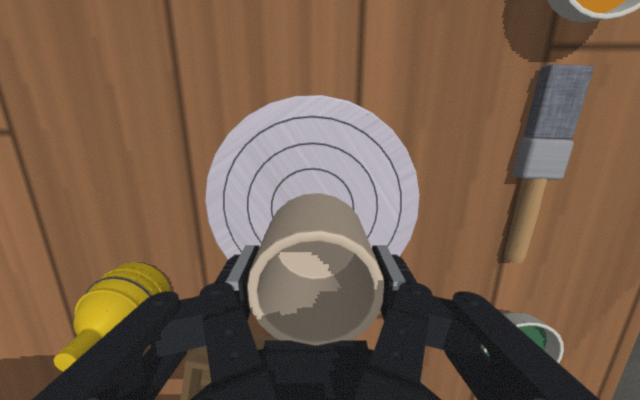

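The cup is held upright over the wheel's rings (centre ring at (312,205), cup mouth at (316,288), parallax as expected). I'll lower it.

Request:
servo_tool:
  commands:
    - [[0, -0.5, 5], 0, 45]
    - [[0, 0, 12], 0, 45]
    - [[0, 0, 15], 0, 45]
    - [[0, 0, 12], 0, 45]
    - [[0, 0, 6], 0, 45]
    - [[0, 0, 3], 0, 45]
    - [[0, 0, 2], 0, 45]
    - [[0, 0, 1], 0, 45]
    - [[0, 0, 0.5], 0, 45]
    - [[0, 0, 0], 0, 45]
    - [[0, 0, 0], 0, 45]

```text
time_s: 36.78
eef_pos: [0.5394, -0.0126, 0.0902]
eef_rot: [0.0, 0.707, 0.707, 0.0]
wrist_force: [0.4, 0.3, -1.2]
opening: 0.706
grasp_force: 65.0
```

Request:
servo_tool:
  commands:
    - [[0, 0, 0.5], 0, 45]
    - [[0, 0, 0.5], 0, 45]
    - [[0, 0, 0], 0, 45]
    - [[0, 0, 0], 0, 45]

```text
time_s: 37.28
eef_pos: [0.5394, -0.0125, 0.0893]
eef_rot: [0.0, 0.707, 0.707, 0.0]
wrist_force: [-0.7, -0.4, 0.7]
opening: 0.704
grasp_force: 65.3
```

Request:
servo_tool:
  commands:
    - [[0, 0, 0], 0, 63]
    - [[0, 0, 0], 0, 68]
    - [[0, 0, 0], 0, 85]
    - [[0, 0, 0], 0, 85]
    - [[0, 0, 0], 0, 85]
    - [[0, 0, 0], 0, 85]
    - [[0, 0, -5], 0, 85]
    - [[0, 0, -15], 0, 85]
    - [[0, 0, -25], 0, 85]
    - [[0, 0, -30], 0, 85]
    - [[0, 0, -30], 0, 85]
    - [[0, 0, -30], 0, 85]
    - [[0, 0, -30], 0, 85]
    - [[0, 0, 0], 0, 85]
    - [[0, 0, 0], 0, 85]

```text
time_s: 39.15
eef_pos: [0.539, -0.0124, 0.2539]
eef_rot: [-0.0, 0.707, 0.707, -0.0]
wrist_force: [-0.3, 0.1, -0.4]
opening: 0.994
grasp_force: 0.0
```

Request:
servo_tool:
  commands:
    - [[7, -2, 0], 0, 50]
    - [[20, -5, 0], 0, 50]
    - [[30, -8, 0], 0, 50]
    - [[35, -10, 0], 0, 50]
    - [[35, -10, 0], 0, 50]
    - [[35, -10, 0], 0, 50]
    - [[35, -10, 0], 0, 50]
    - [[30, -8, 0], 0, 50]
    - [[25, -6, 0], 0, 50]
    - [[12, -3, 0], 0, 50]
    - [[3, -1, 0], 0, 50]
    - [[0, 0, 0], 0, 50]
    - [[0, 0, 0], 0, 50]

```text
time_s: 40.78
eef_pos: [0.4669, 0.2539, 0.2541]
eef_rot: [0.0, 0.708, 0.706, -0.0]
wrist_force: [0.2, -0.3, 1.1]
opening: 0.584
grasp_force: 0.0
```

```bash
python3 - <<'E'
from h import *
o=ctrl.get_obs(); print(o["eef_pos"].round(4),o["opening"],o["grasp_force"],o["wrist_force"].round(2))
for n in ("top","side"):
    c=cam(n); W=cloud(c); Q=W.reshape(-1,3)
    k=Q[(np.hypot(Q[:,0]-.539,Q[:,1]+.0128)<.045)&(np.abs(Q[:,2]-.13)<.006)]
    w=Q[(np.hypot(Q[:,0]-.539,Q[:,1]+.0128)<.11)&(np.abs(Q[:,2]-.07)<.006)]
    for k in(k,w): print(n,len(k),cv2.minEnclosingCircle((k[:,:2]*1000).astype(np.float32)))
    if n=="side": cv2.imwrite("pics/m4.png",c["color"][:,:,::-1])
E
```

```text
[0.4669 0.2539 0.2541] 0.5837466575428677 0.0 [ 0.16 -0.33  1.06]
top 154 ((542.849365234375, -12.288818359375), 30.92695426940918)
top 3096 ((541.00634765625, -12.127738952636719), 89.82320404052734)
side 240 ((540.7462768554688, -13.418601989746094), 31.7531681060791)
side 3065 ((537.257080078125, -13.288504600524902), 91.17711639404297)
```

View pics/m4.png

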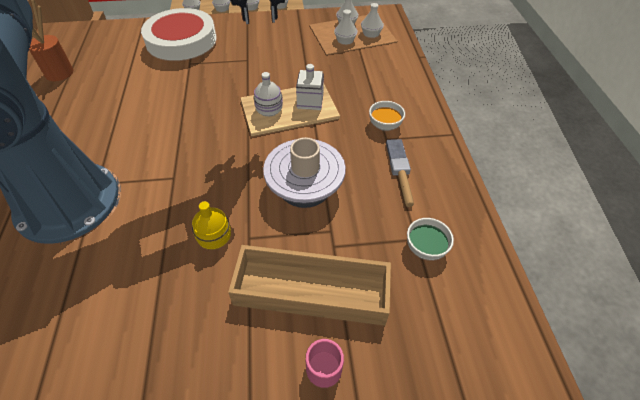

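The cup stands on the wheel (305,157), within about 2–3 mm of its centre, with both wares upright on the board and the crate empty. Now I'll pick up the tagine.

Request:
servo_tool:
  commands:
    - [[0, 0, 10], 0, 50]
    - [[0, 0, 25], 0, 50]
    - [[0, 0, 30], 0, 50]
    - [[0, 0, 30], 0, 50]
    - [[0, 0, 25], 0, 50]
    - [[0, 0, 18], 0, 50]
    - [[0, 0, 12], 0, 50]
    - [[0, 0, 5], 0, 50]
    - [[0, 0, 2.5], 0, 50]
    - [[0, 0, 0], 0, 50]
    - [[0, 0, 0], 0, 30]
    - [[0, 0, 0], 0, 20]
    - [[0, 0, 0], 0, 10]
    - [[0, 0, 0], 0, 5]
    - [[0, 0, 0], 0, 5]
    - [[0, 0, 0], 0, 5]

```text
time_s: 42.88
eef_pos: [0.4666, 0.2547, 0.0972]
eef_rot: [-0.0, 0.707, 0.707, 0.0]
wrist_force: [-2.5, -0.5, 6.0]
opening: 0.215
grasp_force: 58.8
```

Request:
servo_tool:
  commands:
    - [[0, 0, -3], 0, 5]
    - [[0, 0, -7], 0, 5]
    - [[0, 0, -15], 0, 5]
    - [[0, 0, -20], 0, 5]
    - [[0, 0, -25], 0, 5]
    - [[0, 0, -25], 0, 5]
    - [[0, 0, -25], 0, 5]
    - [[0, 0, -20], 0, 5]
    - [[0, 0, -15], 0, 5]
    - [[0, 0, -5], 0, 5]
    - [[0, 0, 0], 0, 5]
    - [[0, 0, 0], 0, 5]

```text
time_s: 44.38
eef_pos: [0.4661, 0.2544, 0.2556]
eef_rot: [-0.0, 0.707, 0.707, -0.001]
wrist_force: [-0.9, 0.9, -3.2]
opening: 0.214
grasp_force: 58.8
```

Request:
servo_tool:
  commands:
    - [[-5, -1, 0], 0, 5]
    - [[-15, -1, 0], 0, 5]
    - [[-25, -1, 0], 0, 5]
    - [[-32, -1, 0], 0, 5]
    - [[-35, -1, 0], 0, 5]
    - [[-35, -1, 0], 0, 5]
    - [[-35, -1, 0], 0, 5]
    - [[-35, -1, 0], 0, 5]
    - [[-35, -1, 0], 0, 5]
    - [[-35, -1, 0], 0, 5]
    - [[-35, -1, 0], 0, 5]
    - [[-35, -1, 0], 0, 5]
    - [[-35, -1, 0], 0, 5]
    - [[-35, -1, 0], 0, 5]
    - [[-35, -1, 0], 0, 5]
    - [[-25, -1, 0], 0, 5]
    - [[-15, -1, 0], 0, 5]
    - [[-5, -2, 0], 0, 5]
    - [[0, 0, 0], 0, 5]
    - [[0, 0, 0], 0, 5]

```text
time_s: 46.88
eef_pos: [0.4472, -0.2516, 0.2566]
eef_rot: [-0.0, 0.707, 0.707, 0.0]
wrist_force: [0.0, 0.6, -2.5]
opening: 0.212
grasp_force: 58.8
```

Request:
servo_tool:
  commands:
    - [[-0.8, -0.2, 10], 0, 5]
    - [[0, 0, 20], 0, 5]
    - [[0, 0, 25], 0, 5]
    - [[0, 0, 20], 0, 5]
    - [[0, 0, 18], 0, 5]
    - [[0, 0, 15], 0, 5]
    - [[0, 0, 15], 0, 5]
    - [[0, 0, 15], 0, 5]
    - [[0, 0, 10], 0, 5]
    - [[0, 0, 7], 0, 5]
    - [[0, 0, 3], 0, 5]
    - [[0, 0, 2], 0, 5]
    - [[0, 0, 1], 0, 5]
    - [[0, 0, 0.5], 0, 5]
    - [[0, 0, 0.5], 0, 5]
    - [[0, 0, 0], 0, 5]
    - [[0, 0, 0], 0, 5]

```text
time_s: 49.0
eef_pos: [0.4469, -0.2533, 0.0947]
eef_rot: [0.0, 0.707, 0.707, -0.0]
wrist_force: [-0.3, -0.1, -2.6]
opening: 0.212
grasp_force: 58.8
```

Request:
servo_tool:
  commands:
    - [[0, 0, 0.8], 0, 5]
    - [[0, 0, 0.5], 0, 5]
    - [[0, 0, 0.4], 0, 5]
    - [[0, 0, 0], 0, 5]
    - [[0, 0, 0], 0, 5]

```text
time_s: 49.62
eef_pos: [0.447, -0.2534, 0.0932]
eef_rot: [0.0, 0.707, 0.707, -0.0]
wrist_force: [-0.9, 0.5, 2.2]
opening: 0.212
grasp_force: 59.4
```

Request:
servo_tool:
  commands:
    - [[0, 0, 0], 0, 21]
    - [[0, 0, 0], 0, 25]
    - [[0, 0, 0], 0, 35]
    - [[0, 0, 0], 0, 50]
    - [[0, 0, 0], 0, 50]
    - [[0, 0, 0], 0, 50]
    - [[0, 0, -5], 0, 50]
    - [[0, 0, -15], 0, 50]
    - [[0, 0, -25], 0, 50]
    - [[0, 0, -30], 0, 50]
    - [[0, 0, -30], 0, 50]
    - [[0, 0, -30], 0, 50]
    - [[0, 0, -25], 0, 50]
    - [[0, 0, 0], 0, 50]

```text
time_s: 51.38
eef_pos: [0.4481, -0.2542, 0.2562]
eef_rot: [0.003, 0.707, 0.707, 0.0]
wrist_force: [0.2, -0.3, -0.1]
opening: 0.585
grasp_force: 0.0
```

Request:
servo_tool:
  commands:
    - [[9, 2, 0], 0, 50]
    - [[20, 5, 0], 0, 50]
    - [[30, 8, 0], 0, 50]
    - [[35, 9, 0], 0, 50]
    - [[35, 9, 0], 0, 50]
    - [[35, 9, 0], 0, 50]
    - [[35, 9, 0], 0, 50]
    - [[35, 9, 0], 0, 50]
    - [[35, 9, 0], 0, 50]
    - [[35, 9, 0], 0, 50]
    - [[35, 9, 0], 0, 50]
    - [[35, 9, 0], 0, 50]
    - [[35, 9, 0], 0, 50]
    - [[35, 9, 0], 0, 50]
    - [[30, 8, 0], 0, 50]
    - [[20, 6, 0], 0, 50]
    - [[25, 3, 0], 0, 50]
    - [[10, 1, 0], 0, 50]
    - [[0, 0, 0], 0, 50]
    - [[0, 0, 0], 0, 50]

```text
time_s: 53.88
eef_pos: [0.5793, 0.2749, 0.2528]
eef_rot: [0.0, 0.708, 0.707, -0.0]
wrist_force: [-0.2, 0.5, -0.5]
opening: 0.585
grasp_force: 0.0
```

```bash
python3 - <<'E'
from h import *
o=ctrl.get_obs(); print(o["eef_pos"].round(4),o["opening"])
for n in ("top","side"):
    c=cam(n); Q=cloud(c).reshape(-1,3)
    k=Q[(np.hypot(Q[:,0]-.448,Q[:,1]+.252)<.03)&(Q[:,2]>.1)&(Q[:,2]<.13)]
    print(n,k[:,:2].mean(0).round(4),(k[:,:2].min(0)+k[:,:2].max(0))/2,len(k),k[:,2].max())
E
```

```text
[0.5793 0.2749 0.2528] 0.5852996489963875
top [ 0.4502 -0.253 ] [ 0.45059966 -0.2534795 ] 56 0.1256900305460841
side [ 0.4474 -0.2584] [ 0.44711414 -0.25562767] 162 0.12498470990500417
```

The tagine is back within about 2 mm of its start. Now the caddy.

Request:
servo_tool:
  commands:
    - [[0.5, 0, 10], 0, 50]
    - [[0, 0, 25], 0, 50]
    - [[0, 0, 30], 0, 50]
    - [[0, 0, 30], 0, 50]
    - [[0, 0, 25], 0, 50]
    - [[0, 0, 18], 0, 50]
    - [[0, 0, 11], 0, 50]
    - [[0, 0, 5], 0, 50]
    - [[0, 0, 2], 0, 50]
    - [[0, 0, 0], 0, 50]
    - [[0, 0, 0], 0, 30]
    - [[0, 0, 0], 0, 20]
    - [[0, 0, 0], 0, 10]
    - [[0, 0, 0], 0, 5]
    - [[0, 0, 0], 0, 5]
    - [[0, 0, 0], 0, 5]

```text
time_s: 55.98
eef_pos: [0.5792, 0.2764, 0.0975]
eef_rot: [-0.0, 0.707, 0.707, -0.0]
wrist_force: [-3.4, -0.4, 4.9]
opening: 0.209
grasp_force: 58.6
```

Request:
servo_tool:
  commands:
    - [[0, 0, -3], 0, 5]
    - [[0, 0, -7], 0, 5]
    - [[0, 0, -15], 0, 5]
    - [[0, 0, -20], 0, 5]
    - [[0, 0, -25], 0, 5]
    - [[0, 0, -25], 0, 5]
    - [[0, 0, -25], 0, 5]
    - [[0, 0, -20], 0, 5]
    - [[0, 0, -15], 0, 5]
    - [[0, 0, -5], 0, 5]
    - [[0, 0, 0], 0, 5]
    - [[0, 0, 0], 0, 5]

```text
time_s: 57.48
eef_pos: [0.5789, 0.276, 0.2556]
eef_rot: [-0.001, 0.707, 0.707, -0.001]
wrist_force: [-0.3, 0.2, -2.1]
opening: 0.209
grasp_force: 58.7
```

Request:
servo_tool:
  commands:
    - [[-6, 0, 0], 0, 5]
    - [[-15, 1, 0], 0, 5]
    - [[-25, 1, 0], 0, 5]
    - [[-35, 2, 0], 0, 5]
    - [[-38, 2, 0], 0, 5]
    - [[-38, 2, 0], 0, 5]
    - [[-38, 2, 0], 0, 5]
    - [[-38, 2, 0], 0, 5]
    - [[-38, 2, 0], 0, 5]
    - [[-38, 2, 0], 0, 5]
    - [[-38, 2, 0], 0, 5]
    - [[-38, 2, 0], 0, 5]
    - [[-38, 2, 0], 0, 5]
    - [[-38, 2, 0], 0, 5]
    - [[-38, 2, 0], 0, 5]
    - [[-32, 2, 0], 0, 5]
    - [[-22, 1, 0], 0, 5]
    - [[-10, 1, 0], 0, 5]
    - [[-3, 0, 0], 0, 5]
    - [[0, 0, 0], 0, 5]

```text
time_s: 59.98
eef_pos: [0.609, -0.289, 0.2569]
eef_rot: [-0.0, 0.707, 0.707, 0.0]
wrist_force: [-0.1, -0.0, -1.8]
opening: 0.208
grasp_force: 58.7
```

Request:
servo_tool:
  commands:
    - [[-0.5, -0.3, 10], 0, 5]
    - [[0, 0, 20], 0, 5]
    - [[0, 0, 25], 0, 5]
    - [[0, 0, 20], 0, 5]
    - [[0, 0, 18], 0, 5]
    - [[0, 0, 15], 0, 5]
    - [[0, 0, 15], 0, 5]
    - [[0, 0, 15], 0, 5]
    - [[0, 0, 10], 0, 5]
    - [[0, 0, 7], 0, 5]
    - [[0, 0, 3], 0, 5]
    - [[0, 0, 2], 0, 5]
    - [[0, 0, 1], 0, 5]
    - [[0, 0, 0.5], 0, 5]
    - [[0, 0, 0.5], 0, 5]
    - [[0, 0, 0], 0, 5]
    - [[0, 0, 0], 0, 5]

```text
time_s: 62.1
eef_pos: [0.6086, -0.2904, 0.0949]
eef_rot: [0.0, 0.707, 0.707, 0.0]
wrist_force: [0.3, 0.5, -2.3]
opening: 0.21
grasp_force: 58.7
```

Request:
servo_tool:
  commands:
    - [[0, 0, 0.8], 0, 5]
    - [[0, 0, 0.5], 0, 5]
    - [[0, 0, 0], 0, 5]
    - [[0, 0, 0], 0, 5]

```text
time_s: 62.6
eef_pos: [0.6086, -0.2904, 0.0936]
eef_rot: [-0.0, 0.707, 0.707, -0.0]
wrist_force: [0.0, 0.3, -1.5]
opening: 0.206
grasp_force: 58.9
```

Request:
servo_tool:
  commands:
    - [[0, 0, 0.4], 0, 5]
    - [[0, 0, 0], 0, 5]
    - [[0, 0, 0], 0, 21]
    - [[0, 0, 0], 0, 25]
    - [[0, 0, 0], 0, 35]
    - [[0, 0, 0], 0, 50]
    - [[0, 0, 0], 0, 50]
    - [[0, 0, 0], 0, 50]
    - [[0, 0, -5], 0, 50]
    - [[0, 0, -15], 0, 50]
    - [[0, 0, -25], 0, 50]
    - [[0, 0, -30], 0, 50]
    - [[0, 0, -30], 0, 50]
    - [[0, 0, -30], 0, 50]
    - [[0, 0, -25], 0, 50]
    - [[-20, -20, 0], 0, 50]
    - [[-30, -30, 0], 0, 50]
    - [[-30, -30, 0], 0, 50]
    - [[0, 0, 0], 0, 50]
    - [[0, 0, 0], 0, 50]

```text
time_s: 65.1
eef_pos: [0.5289, -0.3702, 0.2542]
eef_rot: [0.001, 0.708, 0.707, 0.0]
wrist_force: [-0.0, 0.5, 0.1]
opening: 0.586
grasp_force: 0.0
```

```bash
python3 - <<'E'
from h import *
o=ctrl.get_obs(); print(o["eef_pos"].round(4),o["opening"])
c=cam("side"); Q=cloud(c).reshape(-1,3)
for x,y in((.448,-.252),(.608,-.29)):
    k=Q[(np.hypot(Q[:,0]-x,Q[:,1]-y)<.03)&(Q[:,2]>.1)&(Q[:,2]<.13)]
    print((k[:,:2].min(0)+k[:,:2].max(0))/2,len(k),k[:,2].max())
cv2.imwrite("pics/end.png",c["color"][:,:,::-1])
E
```

```text
[ 0.5289 -0.3702  0.2542] 0.5857307901427063
[ 0.44700921 -0.25572541] 147 0.12475290458581927
[ 0.60776541 -0.29204274] 163 0.12437394193957567
```

View pics/end.png

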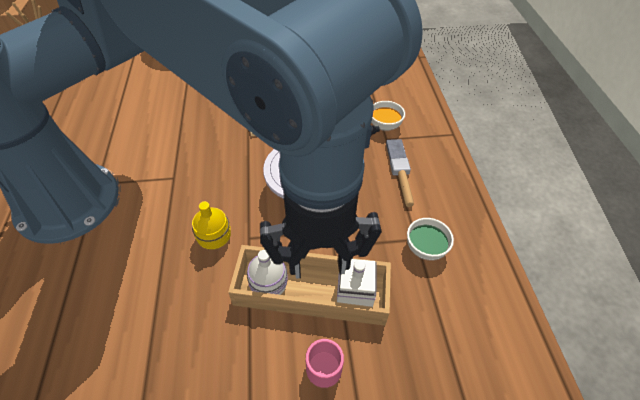

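The tagine (265,270) and caddy (357,280) stand upright in the crate, within about 2 mm of their start positions, and the arm is clear.

```bash
python3 -c "
from bench import ctrl; print(ctrl.hand_in())"
```

```text
the job is handed in; nothing more can be done
None
```

The job is handed in, with no verdict returned: the cup stands on the banding wheel about 2–3 mm from its centre, and the tagine and caddy are upright in the crate within about 2 mm of where they started, all by camera measurement.

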